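# Open the lens case with the blade and hold the lens barrel pressed into the V-block

### The arm

A 6-joint arm with a two-finger parallel gripper is mounted at the origin on the work surface. World frame = base frame: x ahead of the robot, y to its left, z up, the work surface at z = 0. Lengths are in m, angles in rad, forces in N, time in s.
With the tool pointing down it reaches from about 0.3 to 0.775 m from the base axis. Payload 14.6 kg.
Tool frame: the origin (TCP) lies at the very end of the fingers, on their centre line; the grasp point (between the pads) lies 19 mm behind it; z points along the fingers, y is the line along which they close (so a half turn about z gives the same grasp; the last joint's range is limited). The gripper opens to 94 mm and grips with 3 to 60 N. Pads are 16 mm wide; open, the fingers measure 119 mm over their backs; the gripper's body (75 mm by 177 mm) begins 78 mm behind the grasp point.
Start: joints at [-1.394, 0.3, 1.521, -0, 1.321, -0.067], TCP at [0.133, -0.534, 0.205] pointing down, gripper open.
Joint ranges: [-3.03, 3.03], [-0.79, 2.21], [0.23, 2.52], [-1.04, 4.18], [0, 3.07], [-2.55, 2.55]. Speed limits (rad/s): [2.22, 2.22, 2.57, 3.14, 3.14, 3.14].

### API

Orientations are given as [roll, pitch, yaw] about the fixed x, y, z axes, in that order (R = Rz(yaw) Ry(pitch) Rx(roll)).
In Python, from station import ctrl, cams gives the robot as it stands. The module is installed in compiled form; this text tells all that it offers.
- The arm moves only by the tool arm_command, never from a script. Its argument "plan" is a list that holds one entry, the list of rows, each a list of 7 numbers: the shift along the tool's x, y, z in fractions of the full range, 1 being 750 mm, then the turn, a rotation vector about the tool's x, y, z in shares of 4 rad (1.0 is 4 rad), then the closure, from -1 (fully open) to 1 (shut). A call has 1 to 12 rows; each row is the pose to reach, as a shift and turn from the pose commanded when the call began, along the tool's axes at that moment; what a row does not reach only later rows make up. A row lasts 1/10 s, in which the tool goes at most 50 mm and 8.59 degrees, less where a joint would pass 70% of its speed; a pose out of reach is approached as far as the arm can. Shift and turn numbers lie between -1 and 1, and a call with a number outside is refused. A call with a gripper value outside its range is refused whole. The fingers move at their own pace and stop on an object; "squeeze" is the grip in N (left out, the last holds). Time passes only in rows, so rows that repeat a pose let the fingers close. It gives the time, the measured TCP pose, the force, the opening and the grip force at its end, in the units of the state.
- ctrl.get_obs(): the state, without advancing time (a new reading comes with each control period).
- cams.camera(name): name is "side" or "top" or "wrist"; returns (picture, depth): 384x512x3 uint8, blue, green, red; 384x512 float32, m along the optical axis (not along the pixel's ray), 0 where there is no reading.
- cams.camera_info(name): a dict with "fx", "fy", "cx", "cy" (pixels), "dist_coeffs" ([k1, k2, p1, p2, k3] as OpenCV has them; the pictures are not rectified), "world_to_cam" (4x4, takes a point from world to camera coordinates). Camera axes: x right, y down, z forward; pixel columns grow to the right and rows downward; lengths in m; the calibration is good to about 2 mm. A picture is of the moment at which its call begins: read the wrist's pose just before it. camera_info takes no time and is no camera call; for the wrist camera it gives the pose at the moment of the call.
- ctrl.hand_in(): hands the job in; it is judged then, once.
The state is a dict: "time_s": time; "qpos": joint angles; "joint_vel": joint speeds; "tau": joint torques, N m; "ee_pos": TCP position; "eef_rot": TCP orientation; "force": force on the tool from outside, world axes, zero at the start; "moment": the same for the moment, N m; "grip_width": finger opening in m; "grip_force": force on a finger pad.
Only numpy, scipy, OpenCV 4.12 (cv2) and the standard library are available. Lean on these libraries where they do the work, as an engineer would, in place of code of your own. Each camera call takes 0.05 s, during which the arm holds its last target. There are 200 camera calls.

### The job

Slip the opener's thin blade under the overhanging lip of the lens case's lid and lever the lid open until it leans back past upright, working the lid only with the blade and not the gripper, then lay the opener flat on the bench, clear of the other things. Take the lens barrel out of the case and set it, without dropping it, lengthwise and centred in the V-block, and press it down firmly but not hard so that it bears on both V faces. The program finishes while the gripper still holds it pressed there; leave everything else on the bench where it stands.

Things in the scene. Friction and masses are not known exactly. Their poses are not given: they have to be found in the camera images.
- opener: Case opener, loose hand tool (60 g) lying flat on the bench: straight wooden handle 90 long, 18 wide, 22 high, with a thin level steel blade 14 wide, 2.5 thick. Origin: underside of the handle at the balance point, the best grip (across y); x points to the blade, z up. Handle from x -55 to +35, blade on to x +105, its mid-plane at z 11 (mm).
- blade_tip (a point): Middle of the end of the opener's blade, at x 105, z 11 in the opener's frame (mm).
- case: Grey plastic lens case fixed to the bench: box 100 x 100, 50 high, walls and floor 4, hinged lid on top. Origin: centre of underside; hinge along y over the far (+x) wall, lip beyond the front (-x) wall. Inside, two rubber strips along x (70 long, 10 to 14 either side of the middle, tops 13 above the underside) cradle the barrel.
- case_lid (a joint): Hinge angle of the case lid (flat panel 100 x 100, 5 thick, plus the lip), rad: 0 closed, grows as the lid swings up and away to +x of the case, 1.57 upright, stop at 1.95. The hinge is stiff and the lid stays where it is left; lifting it takes about 1 N at the lip. 
- lid_hinge (a point): Middle of the lid's hinge line, at x 50, y 0, z 50 in the case's frame (mm).
- lip_edge (a point): Middle of the lower front edge of the lid's lip, 115 from the hinge line; with the lid closed at x -65, z 50 in the case's frame. The lip is 60 wide (y), 5 thick and overhangs the case's front wall by 15, nothing below it down to the bench. Turns with the lid; its x axis points to the hinge.
- barrel: Lens barrel: black cylinder, 34 diameter, 76 long, 120 to 200 g, a bright ring near each end, glass in both ends, lying in the case's cradle along the case's x. Origin: on its axis, half way along; x is the axis. Its axis is 26.8 above the bench in the case, 59 in the V-block. The case leaves 29 free on either side for the fingers.
- vblock: Aluminium V-block fixed to the bench: base plate 110 x 80, 12 thick, with two 14-thick saddles centred at x -30 and +30, 56 wide, 56 high, each with a 90-degree V open upwards, running along x. Between them a 46 gap, open down to the base plate, where the fingers fit. Origin: centre of underside; x runs along the V.
- v_seat (a point): Where the middle of the barrel belongs when seated: on the V's centre line half way between the saddles, 59 above the bench (V bottom at 35); axes as the V-block. It is rigid: pressed straight down with 10 to 20 N the barrel loads both faces well, but a sideways push of a few N, from a grip 1 to 2 mm off the V's centre, unloads one of them.
- v_face_left: The steel V faces on the +y side of the V-block (one contact line); origin on the bottom line of the V.
- v_face_right: The steel V faces on the -y side of the V-block (the other contact line); origin on the bottom line of the V.
- lens_tube: Bystander: small black lens tube standing on end, 28 diameter, 40 high; origin centre of underside.
- cleaner: Bystander: closed cleaner bottle, 44 diameter, 100 high; origin centre of underside.
- driver: Bystander: screwdriver with a round shank lying on the bench; origin under its middle, handle to its -x.
- lock_ring: Bystander: aluminium ring lying flat, 50 outside, 36 inside, 8 high; origin centre of underside.
- post: Bystander: steel post 12.6 diameter on a round foot, 87 high in all; origin centre of underside.
- mount: Bystander: square black lens mount on a post with a round foot, 112 high; origin centre of underside.

How it is judged:
On the way, in this order (a step that is already met when the one before it is completed fails the run):
1. the lid is being levered up by the opener's blade (value of joint case_lid above 0.35 rad and contact force between opener and case_lid above 0.1 N), for 0.1 s.
2. the lid stands open past upright (value of joint case_lid above 1.58 rad), for 0.2 s.
3. the opener lies on the bench again, lid open, before the barrel is out of the case (height (world z) of opener below 0.008 m and angle between opener's own z axis and vertical below 0.2 rad and contact force between the fingers and opener below 0.1 N and z of barrel in the frame of case below 0.04 m), for 0.2 s.
4. the barrel is lifted out of the case in the fingers (z of barrel in the frame of case above 0.07 m and contact force between the fingers and barrel above 0.5 N), for 0.1 s.
At the end, for the whole second after the job is handed in: Barrel in the V-block, within 8 mm of the middle along it, 2.5 mm across, 2 mm in height, 0.05 rad, at rest, pressed by the fingers with over 3 N on each V face; lid open past 1.5 rad; opener flat on the bench touching nothing else; no bystander moved 20 mm (contact force between barrel and v_face_left above 3 N and contact force between barrel and v_face_right above 3 N and contact force between the fingers and barrel above 1 N and angle between the x axis of barrel and the x axis of vblock, either way round below 0.05 rad and x of barrel in the frame of v_seat between -0.008 and 0.008 m and y of barrel in the frame of v_seat between -0.0025 and 0.0025 m and z of barrel in the frame of v_seat between -0.0025 and 0.002 m and linear speed of barrel below 0.02 m/s and value of joint case_lid above 1.5 rad and height (world z) of opener below 0.008 m and angle between opener's own z axis and vertical below 0.2 rad and contact force between opener and case below 0.05 N and contact force between opener and vblock below 0.05 N and contact force between opener and barrel below 0.05 N and contact force between opener and lens_tube below 0.05 N and contact force between opener and cleaner below 0.05 N and contact force between opener and driver below 0.05 N and contact force between opener and lock_ring below 0.05 N and contact force between opener and post below 0.05 N and contact force between opener and mount below 0.05 N and distance of each of lens_tube, cleaner, driver, lock_ring, post, mount from where it was at the start of the episode below 0.02 m); the arm keeps its last pose, push and grip.
It fails at once if the robot itself pushes the lid instead of the blade (contact force between any of the fingers, the arm and case_lid above 0.5 N and value of joint case_lid below 1.5 rad).
It fails at once if the barrel is let go in the air (height (world z) of barrel above 0.075 m and contact force between the fingers and barrel below 0.02 N).
It fails at once if the barrel is pressed too hard into the V-block (40 N on a face) (contact force between barrel and v_face_left above 40 N or contact force between barrel and v_face_right above 40 N).
It fails at once if a bystander is pushed away or knocked over (distance of any of lens_tube, cleaner, driver, lock_ring, post, mount from where it was at the start of the episode above 0.02 m).
It also fails if it takes over 72 s, if anything falls off the work surface, if the arm or the gripper's body presses on something with over 40 N, if the wrist force passes 120 N, or if a joint passes its speed limit or range.

## Working session

There is one attempt and no reset: what is moved stays moved. The work goes in short steps, Python scripts to look and compute and a tool call to move; the robot and the scene stay as the last step left them, time stands still between calls to the robot, and variables do not carry over. Pictures are saved under pics/ and viewed, at most 10 in all, crops included, and the job is handed in when it is done.

Besides the shell and the picture viewer there is one more tool, called by a JSON object that holds its "fn" and its "kwargs", one argument or row to a line. arm_command: Moves the arm, as the interface text tells. Its arguments: {"type":"object","properties":{"plan":{"type":"array"},"squeeze":{"type":"number"}},"required":["plan"]}

```bash
mkdir -p pics; cat > h.py <<'E'
import numpy as np,cv2
from station import ctrl,cams
from scipy.spatial.transform import Rotation as R
def grab(n):
    i=cams.camera_info(n); p,d=cams.camera(n); return p,d,i
def K(i): return np.array([[i['fx'],0,i['cx']],[0,i['fy'],i['cy']],[0,0,1.]])
def rays(i,px):
    px=np.asarray(px,float).reshape(-1,1,2)
    u=cv2.undistortPoints(px,K(i),np.array(i['dist_coeffs'])).reshape(-1,2)
    T=np.linalg.inv(np.array(i['world_to_cam'])); d=np.c_[u,np.ones(len(u))]@T[:3,:3].T
    return T[:3,3],d
def onplane(i,px,z):
    o,d=rays(i,px); return o+d*((z-o[2])/d[:,2])[:,None]
def cloud(d,i):
    v,u=np.mgrid[:d.shape[0],:d.shape[1]]
    o,r=rays(i,np.c_[u.ravel(),v.ravel()]); P=o+r*d.reshape(-1,1); P[d.ravel()==0]=np.nan
    return P.reshape(*d.shape,3)
def proj(i,P):
    W=np.array(i['world_to_cam']); rv=cv2.Rodrigues(W[:3,:3])[0]
    return cv2.projectPoints(np.asarray(P,float).reshape(-1,1,3),rv,W[:3,3],K(i),np.array(i['dist_coeffs']))[0].reshape(-1,2)
E
python3 - <<'E'
from h import *
for n in ['top','side','wrist']:
    p,d,i=grab(n); cv2.imwrite(f'pics/{n}0.png',p); np.savez(f'{n}0.npz',p=p,d=d,**{k:np.array(v) for k,v in i.items()})
    T=np.linalg.inv(np.array(i['world_to_cam'])); print(n,i['fx'],i['cx'],i['cy'],T[:3,3].round(3),T[:3,2].round(2),i['dist_coeffs'])
a,b=cv2.imread('pics/top0.png'),cv2.imread('pics/side0.png')
print(ctrl.get_obs())
E
```

```text
top 374.0696917936186 256.9549714293839 197.86680493361212 [ 0.435 -0.024  1.147] [ 0.1   0.01 -1.  ] [0.01752855 0.         0.         0.         0.        ]
side 372.7842153885702 264.08176465602867 190.79350089336126 [0.254 0.876 0.637] [ 0.24 -0.81 -0.53] [-0.11205357  0.          0.          0.          0.        ]
wrist 330.33772454046175 260.21654804266643 192.91459456471563 [ 0.205 -0.516  0.384] [-0.25 -0.06 -0.97] [-0.06218899  0.          0.          0.          0.        ]
{'time_s': 0.15, 'qpos': array([-1.39364288e+00,  3.00319765e-01,  1.52140444e+00, -1.70716523e-05,
        1.32069127e+00, -6.65888050e-02]), 'joint_vel': array([ 0.00127111, -0.00167191, -0.00089668, -0.00152534, -0.000229  ,
        0.00062132]), 'tau': array([ 1.78956525e-04, -5.31966269e+01, -3.52825534e+01,  7.07718870e-02,
        2.36083602e-02, -6.03500166e-05]), 'ee_pos': array([ 0.13270098, -0.5335613 ,  0.20504407]), 'eef_rot': array([-3.14077055e+00, -3.82501821e-05,  2.43746470e-01]), 'force': array([ 0.53165484,  0.24313151, -0.18526389]), 'moment': array([ 0.03211201,  0.01007963, -0.03081029]), 'grip_force': 0.0, 'grip_width': 0.0939775772106936}
```

View pics/top0.png

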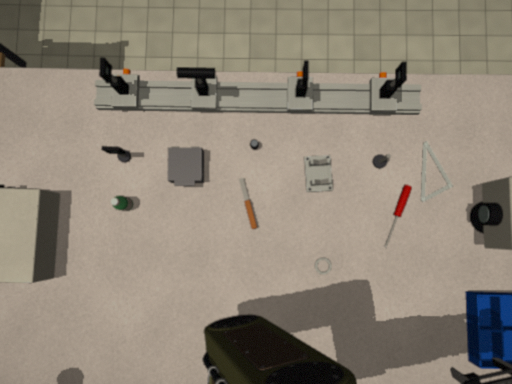

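View pics/side0.png

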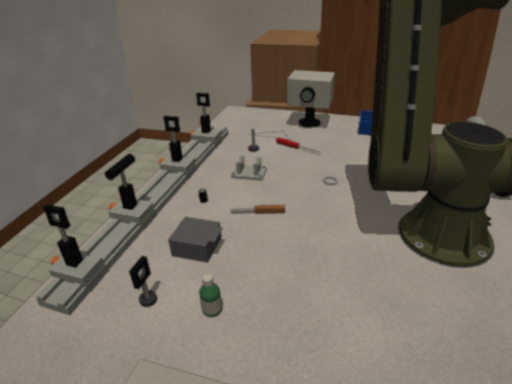

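The top view shows the case at (187,167), the opener with its handle at (251,212) and blade tip at (243,180), the V-block at (318,173), and the lens tube at (255,144). The side view shows the case at (196,240) with what looks like the lip on its right at (213,240).

```bash
python3 - <<'E'
from h import *
t=np.load('top0.npz');s=np.load('side0.npz')
for n,f,box in(('top',t,(90,230,90,340)),('side',s,(140,320,120,320))):
    C=cloud(f['d'],f); y0,y1,x0,x1=box
    Z=C[...,2]; 
    print(n,'bench z',np.nanmedian(Z[y0:y1,x0:x1]))
    m=np.zeros(Z.shape,np.uint8); m[y0:y1,x0:x1]=(Z[y0:y1,x0:x1]>.012)
    nb,l,st,ce=cv2.connectedComponentsWithStats(m)
    for k in range(1,nb):
        if st[k,4]<12: continue
        P=C[l==k]; print(st[k],P[:,:2].mean(0).round(3),np.percentile(P,2,0).round(3),np.percentile(P,98,0).round(3))
def lidpts(f,box):
    C=cloud(f['d'],f);y0,y1,x0,x1=box
    m=np.zeros(C.shape[:2],np.uint8);m[y0:y1,x0:x1]=abs(C[y0:y1,x0:x1,2]-.055)<.006
    c=max(cv2.findContours(m,0,1)[0],key=cv2.contourArea)[:,0]
    P=onplane(f,c,.055)[:,:2]; r=cv2.minAreaRect((P*1000).astype(np.float32)); print('lid',r,cv2.boxPoints(r).round(0).tolist())
lidpts(t,(130,200,150,215)); lidpts(s,(200,270,150,235))
a=cv2.resize(t['p'][130:220,150:340],None,fx=4,fy=4,interpolation=2);b=cv2.resize(s['p'][150:270,160:300],None,fx=4,fy=4,interpolation=2)
im=np.zeros((600,800,3),np.uint8);a=cv2.resize(a,(800,379));
im[:379]=a; bb=cv2.resize(s['p'][210:265,165:290],(500,220),interpolation=2); im[380:600,:500]=bb
cv2.imwrite('pics/z1.png',im)
E
```

```text
top bench z 0.0011247708635639952
[  94   90  246   23 5061] [0.841 0.108] [ 0.811 -0.243  0.016] [0.878 0.482 0.081]
[249 139  10  10  71] [0.707 0.006] [ 0.696 -0.005  0.02 ] [0.719 0.018 0.044]
[101 146  29  16 217] [0.667 0.404] [0.653 0.383 0.012] [0.676 0.43  0.115]
[ 167  146   37   40 1337] [0.634 0.208] [0.577 0.161 0.029] [0.688 0.258 0.059]
[304 155  30  37 679] [ 0.622 -0.193] [ 0.572 -0.232  0.012] [ 0.676 -0.153  0.058]
[239 178  18  51 226] [0.512 0.018] [ 0.455 -0.004  0.012] [0.601 0.042 0.026]
[110 195  23  16 264] [0.519 0.385] [0.499 0.372 0.02 ] [0.54  0.404 0.102]
side bench z 0.0015296485121709669
[ 120  140  101  113 3862] [0.845 0.017] [ 0.809 -0.341  0.014] [0.897 0.261 0.194]
[249 140  11  10  61] [ 0.661 -0.376] [ 0.643 -0.393  0.013] [ 0.681 -0.36   0.042]
[276 140  44  12 125] [ 0.514 -0.427] [ 0.417 -0.449  0.013] [ 0.584 -0.395  0.028]
[231 155  36  23 464] [ 0.619 -0.185] [ 0.569 -0.228  0.012] [ 0.672 -0.152  0.058]
[199 188   9  13  95] [0.703 0.011] [ 0.694 -0.004  0.014] [0.716 0.019 0.043]
[231 204  55   8 264] [0.512 0.022] [ 0.45  -0.005  0.012] [0.597 0.047 0.025]
[ 168  217   55   43 1672] [0.628 0.227] [0.575 0.164 0.014] [0.685 0.263 0.058]
[128 255  29  50 666] [0.664 0.413] [0.652 0.386 0.012] [0.679 0.435 0.114]
[199 274  23  41 693] [0.513 0.406] [0.497 0.387 0.016] [0.534 0.418 0.101]
lid ((632.6939086914062, 209.92230224609375), (117.01567077636719, 100.46968078613281), 0.989690899848938) [[573.0, 259.0], [575.0, 159.0], [692.0, 161.0], [690.0, 261.0]]
lid ((629.963134765625, 214.03160095214844), (119.89106750488281, 109.6704330444336), 1.656769871711731) [[568.0, 267.0], [572.0, 157.0], [691.0, 161.0], [688.0, 271.0]]
```

View pics/z1.png

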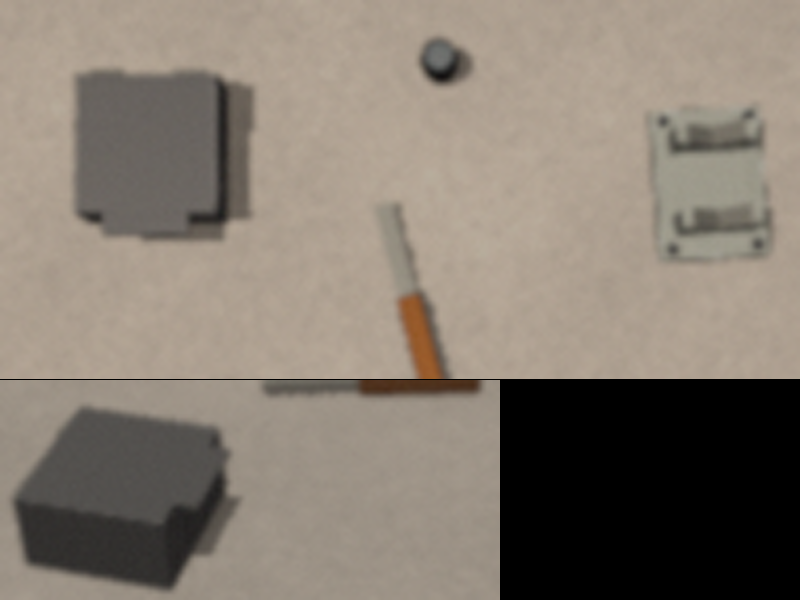

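The zoom shows the lip on the robot side (-x) of the case, centred about (145,225) in the crop. The opener's blade points to +x, slightly left. The V-block runs along x. I'm moving over the opener for a close look.

```bash
cat >> h.py <<'E'
def row(x,y,z,yaw,pitch=0,o=None):
    """tool-frame shift (mm) and turn from present pose to world pose; pitch = raise of tool x"""
    o=o or ctrl.get_obs(); R0=R.from_euler('xyz',o['eef_rot']); R1=R.from_euler('xyz',[np.pi,-pitch,yaw])
    s=R0.inv().apply(np.array([x,y,z])-o['ee_pos'])*1000; return s.round(1).tolist()+(R0.inv()*R1).as_rotvec().round(4).tolist()
E
python3 -c "
from h import *
print(row(.47,.06,.24,.0))"
```

```text
[470.6, -494.6, -34.5, -0.0008, 0.0001, 0.2437]
```

Careful with the scale: shifts go in shares of 750 mm and turns go in shares of 4 rad. That gives: -494.6 mm / 750 = -0.6595, 470.6 mm / 750 = 0.6275, 0.2437 rad / 4 = 0.0609.

{"fn": "arm_command", "kwargs": {
  "plan": [
    [[0.1333, -0.1333, -0.046, 0, 0, 0.025, -1], [0.2667, -0.28, -0.046, 0, 0, 0.05, -1], [0.4, -0.42, -0.046, 0, 0, 0.0609, -1], [0.5333, -0.56, -0.046, 0, 0, 0.0609, -1], [0.6275, -0.6595, -0.046, 0, 0, 0.0609, -1], [0.6275, -0.6595, -0.046, 0, 0, 0.0609, -1], [0.6275, -0.6595, -0.046, 0, 0, 0.0609, -1], [0.6275, -0.6595, -0.046, 0, 0, 0.0609, -1], [0.6275, -0.6595, -0.046, 0, 0, 0.0609, -1], [0.6275, -0.6595, -0.046, 0, 0, 0.0609, -1], [0.6275, -0.6595, -0.046, 0, 0, 0.0609, -1], [0.6275, -0.6595, -0.046, 0, 0, 0.0609, -1]]
  ]
}}

```text
time_s: 1.35
ee_pos: [0.4289, -0.0116, 0.2378]
eef_rot: [3.141, -0.0, 0.0]
force: [1.6, -1.2, 1.3]
grip_width: 0.094
grip_force: 0.0
```

```bash
python3 - <<'E'
from h import *
o=ctrl.get_obs(); print(o['time_s'],o['ee_pos'],o['eef_rot'],abs(o['joint_vel']).max())
p,d,i=grab('wrist'); cv2.imwrite('pics/w1.png',p); np.savez('w1.npz',p=p,d=d,**{k:np.array(v) for k,v in i.items()})
E
```

```text
1.35 [ 0.42888653 -0.01164169  0.23776337] [ 3.14146002e+00 -4.20395346e-04  3.10218265e-04] 1.1205209301334413
```

View pics/w1.png

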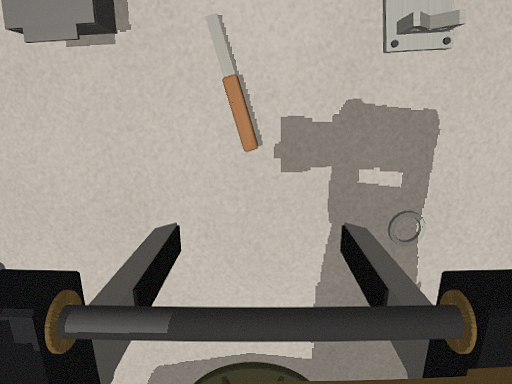

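The wrist view shows the opener's handle from (230,78) to (251,150), the blade tip at (213,17), the case lip at (45,38), and the V-block at the top right. Next I'll finish the move, then triangulate from a second place.

```bash
cat >> h.py <<'E'
def opener_px(p):
    hsv=cv2.cvtColor(p,cv2.COLOR_BGR2HSV)
    m=cv2.inRange(hsv,(5,110,60),(20,255,255)); n,l,st,ce=cv2.connectedComponentsWithStats(m)
    k=1+st[1:,4].argmax(); c=cv2.findContours((l==k).astype(np.uint8),0,1)[0][0]; return cv2.boxPoints(cv2.minAreaRect(c)),(l==k)
E
python3 - <<'E'
from h import *
o=ctrl.get_obs(); print(o['time_s'],o['ee_pos'],abs(o['joint_vel']).max())
q,d,i=grab('wrist'); f2=dict(p=q,d=d,**i); np.savez('w2.npz',**{k:np.array(v) for k,v in f2.items()})
for f in (np.load('w1.npz'),f2):
    b,m=opener_px(f['p']); C=cloud(f['d'],f)[m]
    print('z',np.nanpercentile(C[:,2],[20,50,80]).round(4))
    P=onplane(f,b,.022); r=cv2.minAreaRect((P[:,:2]*1000).astype(np.float32)); print(r)
    C=cloud(f['d'],f);Z=C[...,2]
    # blade: z 8..16 near tip
    mm=(Z>.007)&(Z<.018)&(C[...,0]>.52)&(C[...,0]<.62)&(abs(C[...,1]-.03)<.05)
    if mm.sum()>30:
        B=C[mm]; c,_,v=cv2.fitLine(B[:,:2].astype(np.float32),2,0,.01,.01).ravel().tolist(),0,0; print('blade',np.median(B[:,2]),c,B[:,0].max())
print(row(.50,.03,.20,.28))
E
```

```text
1.4 [ 0.43108629 -0.00665355  0.23771705] 0.19922091348194834
z [0.3609 0.3618 0.3626]
((110.1766357421875, -190.65394592285156), (438.9016418457031, 32.10635757446289), 87.98504638671875)
blade 0.012480406161583024 [0.9582231640815735, 0.28602156043052673, 0.5706485509872437, 0.034957367926836014] 0.6053590759526698
z [0.3609 0.3617 0.3625]
((113.62567138671875, -185.33621215820312), (439.4306945800781, 32.02534484863281), 88.30064392089844)
blade 0.012420550966704913 [0.9563514590263367, 0.292218953371048, 0.5703942775726318, 0.03494423255324364] 0.6051873662372965
[70.5, -39.1, 37.4, -0.0007, 0.0001, -0.2741]
```

```bash
sed -i 's/    m=cv2.inRange(hsv,(5,110,60),(20,255,255));/    m=cv2.inRange(hsv,(5,110,60),(20,255,255)); m[250:]=0;/' h.py
python3 - <<'E'
from h import *
for n in('w1','w2'):
    f=np.load(n+'.npz'); b,m=opener_px(f['p']); C=cloud(f['d'],f)[m]
    print('z',np.nanpercentile(C[:,2],[20,50,80]).round(4))
    P=onplane(f,b,.022); print(P[:,:2].round(4).tolist()); r=cv2.minAreaRect((P[:,:2]*1000).astype(np.float32)); print(r)
    C=cloud(f['d'],f); z=C[...,2]
    mm=(z>.045)&(C[...,1]>.1)&(C[...,0]<.7); print('lip',np.nanmin(C[mm],0).round(4),np.median(z[mm]), [ (C[mm][abs(C[mm][:,1]-y)<.003,0].min().round(4)) for y in (.185,.195,.205,.215,.225,.235)])
print(row(.485,.01,.10,.29))
E
```

```text
z [0.0213 0.0221 0.0228]
[[0.5337, 0.0327], [0.5384, 0.0161], [0.454, -0.0092], [0.4488, 0.0082]]
((493.7588806152344, 11.74417781829834), (88.35707092285156, 18.163602828979492), 16.083524703979492)
lip [0.5711 0.1583 0.0451] 0.05509530928083073 [np.float64(0.5725), np.float64(0.5717), np.float64(0.572), np.float64(0.5719), np.float64(0.5711), np.float64(0.5714)]
z [0.0212 0.0221 0.0227]
[[0.5338, 0.0327], [0.5384, 0.0161], [0.454, -0.0088], [0.4488, 0.0086]]
((493.7934875488281, 11.926219940185547), (88.29805755615234, 18.152664184570312), 15.824501991271973)
lip [0.571  0.1584 0.0452] 0.055126582812103087 [np.float64(0.5722), np.float64(0.5724), np.float64(0.5718), np.float64(0.5718), np.float64(0.5722), np.float64(0.571)]
[55.4, -19.1, 137.4, -0.0007, 0.0001, -0.2841]
```

```bash
python3 -c "
from h import *
o=ctrl.get_obs();print(o['ee_pos'],abs(o['joint_vel']).max())
print(row(.5034,.0146,.08,.287),row(.5034,.0146,.003,.287))"
```

```text
[ 0.42973055 -0.00953591  0.23736571] 0.11189914218673022
[73.8, -23.6, 157.4, -0.0007, 0.0001, -0.2811] [73.9, -23.5, 234.4, -0.0007, 0.0001, -0.2811]
```

Scaled: 157 mm / 750 = 0.2093, 73.8 mm / 750 = 0.0984, -0.2811 rad / 4 = -0.0703.

{"fn": "arm_command", "kwargs": {
  "plan": [
    [[0.0267, -0.0107, 0.0667, 0, 0, -0.035, -1], [0.06, -0.02, 0.1333, 0, 0, -0.0703, -1], [0.0984, -0.0315, 0.1867, 0, 0, -0.0703, -1], [0.0984, -0.0315, 0.2093, 0, 0, -0.0703, -1], [0.0984, -0.0315, 0.2093, 0, 0, -0.0703, -1], [0.0984, -0.0315, 0.2093, 0, 0, -0.0703, -1]]
  ]
}}

```text
time_s: 2.05
ee_pos: [0.5019, 0.0093, 0.0812]
eef_rot: [-3.142, 0.0, 0.281]
force: [-0.5, -0.4, 1.6]
grip_width: 0.0939
grip_force: 0.0
```

```bash
python3 -c "
from h import *
o=ctrl.get_obs();print(o['ee_pos'],o['eef_rot'],abs(o['joint_vel']).max(),o['force'])
print(row(.5034,.0146,.003,.287))"
```

```text
[0.50191139 0.00929977 0.08123217] [-3.14151348e+00  4.17817279e-04  2.80816544e-01] 0.038527018259158954 [-0.52220015 -0.40041213  1.64163075]
[2.9, -4.7, 78.2, -0.0001, 0.0004, -0.0062]
```

Scaled: 78 mm / 750 = 0.104, -4.7 mm / 750 = -0.0063, -0.006 rad / 4 = -0.0015.

{"fn": "arm_command", "kwargs": {
  "plan": [
    [[0.0039, -0.0063, 0.0533, 0, 0, -0.0015, -1], [0.0039, -0.0063, 0.0867, 0, 0, -0.0015, -1], [0.0039, -0.0063, 0.104, 0, 0, -0.0015, -1], [0.0039, -0.0063, 0.104, 0, 0, -0.0015, -0.5], [0.0039, -0.0063, 0.104, 0, 0, -0.0015, 1], [0.0039, -0.0063, 0.104, 0, 0, -0.0015, 1], [0.0039, -0.0063, 0.104, 0, 0, -0.0015, 1], [0.0039, -0.0063, 0.104, 0, 0, -0.0015, 1], [0.0039, -0.0063, 0.104, 0, 0, -0.0015, 1]]
  ],
  "squeeze": 50
}}

```text
time_s: 2.95
ee_pos: [0.5038, 0.0151, 0.0029]
eef_rot: [3.141, -0.0, 0.287]
force: [-1.1, 0.4, 0.6]
grip_width: 0.0493
grip_force: 0.0
```

```bash
python3 -c "
from h import *
o=ctrl.get_obs();print(o['ee_pos'],o['eef_rot'],abs(o['joint_vel']).max(),o['force'],o['grip_width'],o['grip_force'])"
```

```text
[0.50380285 0.01512028 0.00290079] [ 3.14145022e+00 -4.47905089e-04  2.87155268e-01] 0.002459082489018674 [-1.13201647  0.35970172  0.59249526] 0.04931542769626396 0.0
```

Scaled: -37 mm / 750 = -0.0493, -20 mm / 750 = -0.0267.

{"fn": "arm_command", "kwargs": {
  "plan": [
    [[0, 0, 0, 0, 0, 0, 1], [0, 0, 0, 0, 0, 0, 1], [0, 0, 0, 0, 0, 0, 1], [0, 0, 0, 0, 0, 0, 1], [0, 0, 0, 0, 0, 0, 1], [0, 0, 0, 0, 0, 0, 1], [0, 0, -0.0267, 0, 0, 0, 1], [0, 0, -0.0493, 0, 0, 0, 1], [0, 0, -0.0493, 0, 0, 0, 1], [0, 0, -0.0493, 0, 0, 0, 1]]
  ]
}}

```text
time_s: 3.95
ee_pos: [0.5035, 0.0151, 0.0392]
eef_rot: [3.142, -0.0, 0.287]
force: [-0.1, 0.0, -1.7]
grip_width: 0.0174
grip_force: 50.0
```

```bash
python3 - <<'E'
from h import *
o=ctrl.get_obs();print(o['ee_pos'],o['eef_rot'],abs(o['joint_vel']).max(),o['force'],o['grip_width'],o['grip_force'])
p,d,i=grab('wrist'); cv2.imwrite('pics/w3.png',p)
C=cloud(d,i); T=R.from_euler('xyz',o['eef_rot']).inv().apply((C.reshape(-1,3)-o['ee_pos'])).reshape(C.shape)
np.savez('w3.npz',p=p,d=d,T=T,C=C)
m=(T[...,0]>.035)&(T[...,0]<.12)&(abs(T[...,1])<.03)&(C[...,2]>.025)
B=T[m]; print(m.sum(),B.min(0),B.max(0))
for a in np.arange(.035,.12,.01):
    s=B[abs(B[:,0]-a)<.005]
    if len(s): print(a.round(3),len(s),np.median(s,0).round(4),s[:,1].min().round(4),s[:,1].max().round(4))
E
```

```text
[0.50352388 0.01514089 0.03920687] [ 3.14156948e+00 -9.01913000e-05  2.87205663e-01] 0.016233105319900694 [-0.13643645  0.02958425 -1.66056102] 0.01739626782196201 49.999762773513794
3967 [ 0.03500986 -0.00713512 -0.01793679] [ 0.10500946  0.0070212  -0.00716858]
0.035 246 [ 0.0374  0.     -0.0098] -0.0066 0.0066
0.045 505 [ 0.045  -0.0003 -0.0098] -0.0071 0.007
0.055 553 [ 0.0551  0.0002 -0.0099] -0.007 0.007
0.065 557 [ 0.0653  0.0002 -0.0099] -0.0069 0.0069
0.075 585 [ 0.0751  0.0002 -0.0099] -0.0068 0.0068
0.085 588 [ 0.0852  0.0002 -0.0098] -0.0071 0.0067
0.095 624 [ 0.0951 -0.0003 -0.0099] -0.0071 0.007
0.105 309 [ 0.1023  0.0002 -0.0098] -0.0071 0.007
```

```bash
python3 -c "
from h import *
print(row(.44,.06,.036,.1),row(.435,.209,.035,.015))"
```

```text
[-47.9, -60.9, 2.9, -0.0002, 0.0009, 0.1872] [-10.5, -205.3, 3.9, -0.0002, 0.0009, 0.2722]
```

Scaled: -205 mm / 750 = -0.2733, -60.9 mm / 750 = -0.0812, 0.2722 rad / 4 = 0.0681.

{"fn": "arm_command", "kwargs": {
  "plan": [
    [[-0.032, -0.04, 0.002, 0, 0, 0.025, 1], [-0.0639, -0.0812, 0.004, 0, 0, 0.0468, 1], [-0.0507, -0.1333, 0.004, 0, 0, 0.0625, 1], [-0.0373, -0.1867, 0.0047, 0, 0, 0.0681, 1], [-0.024, -0.2333, 0.0053, 0, 0, 0.0681, 1], [-0.014, -0.2733, 0.0053, 0, 0, 0.0681, 1], [-0.014, -0.2733, 0.0053, 0, 0, 0.0681, 1], [-0.014, -0.2733, 0.0053, 0, 0, 0.0681, 1], [-0.014, -0.2733, 0.0053, 0, 0, 0.0681, 1]]
  ]
}}

```text
time_s: 4.9
ee_pos: [0.4353, 0.2079, 0.035]
eef_rot: [3.141, 0.001, 0.014]
force: [0.9, -0.3, 0.1]
grip_width: 0.0177
grip_force: 50.0
```

```bash
python3 - <<'E'
from h import *
o=ctrl.get_obs();print(o['ee_pos'],o['eef_rot'],abs(o['joint_vel']).max(),o['force'],o['grip_width'],o['grip_force'])
p,d,i=grab('wrist'); cv2.imwrite('pics/w4.png',p)
C=cloud(d,i); T=R.from_euler('xyz',o['eef_rot']).inv().apply((C.reshape(-1,3)-o['ee_pos'])).reshape(C.shape)
m=(T[...,0]>.04)&(T[...,0]<.12)&(abs(T[...,1])<.03)&(abs(T[...,2]+.01)<.004)
B=T[m]; print('blade',B[:,0].max(),np.median(B[B[:,0]>.09],0),C[m].max(0))
L=C[(C[...,2]>.05)&(C[...,2]<.06)&(C[...,0]>.55)]; print('lid',np.median(L[:,2]),L.min(0),L.max(0))
for y in (.185,.195,.205,.215,.225,.235): print(y,L[abs(L[:,1]-y)<.002,0].min().round(4))
for x in (.575,.58,.60,.65,.68): s=L[abs(L[:,0]-x)<.002,1]; print(x,s.min().round(4),s.max().round(4))
E
```

```text
[0.43525418 0.20789836 0.03501473] [3.14113423e+00 1.05125137e-03 1.43503154e-02] 0.010632736958009948 [ 0.89595176 -0.31168001  0.09239973] 0.017686094069990832 49.999648332595825
blade 0.10474558080712208 [ 0.09737951 -0.00020171 -0.00989961] [0.54003051 0.21636235 0.04736897]
  return _methods._mean(a, axis=axis, dtype=dtype,
  ret = ret.dtype.type(ret / rcount)
Traceback (most recent call last):
ValueError: zero-size array to reduction operation minimum which has no identity
```

Scaled: 42 mm / 750 = 0.056, 30 mm / 750 = 0.04.

{"fn": "arm_command", "kwargs": {
  "plan": [
    [[0.02, 0, 0, 0, 0, 0, 1], [0.04, 0, 0, 0, 0, 0, 1], [0.056, 0, 0, 0, 0, 0, 1], [0.056, 0, 0, 0, 0, 0, 1], [0.056, 0, -0.0053, 0, 0, 0, 1], [0.056, 0, -0.0107, 0, 0, 0, 1], [0.056, 0, -0.0107, 0, 0, 0, 1]]
  ]
}}

```text
time_s: 5.65
ee_pos: [0.4773, 0.2093, 0.0443]
eef_rot: [-3.141, -0.0, 0.015]
force: [0.6, -0.5, -1.3]
grip_width: 0.0178
grip_force: 50.0
```

```bash
python3 - <<'E'
from h import *
o=ctrl.get_obs();print(o['time_s'],o['ee_pos'],o['eef_rot'],o['force'],o['moment'],o['grip_width'])
p,d,i=grab('side'); cv2.imwrite('pics/s2.png',cv2.resize(p[150:300,120:320],(800,600)))
C=cloud(d,i); L=C[200:270,150:240].reshape(-1,3); L=L[(L[:,2]>.052)&(L[:,2]<.09)&(L[:,0]<.69)&(L[:,1]>.17)&(L[:,0]>.55)]
print(np.polyfit(L[:,0],L[:,2],1))
r=.106
for k,t in enumerate(np.arange(0,1.9,.11)): print(t.round(2),(1000*r*(1-np.cos(t))).round(1),(-1000*r*np.sin(t)).round(1))
E
```

```text
5.65 [0.47727439 0.20932728 0.04425608] [-3.14140916e+00 -4.53086112e-04  1.49956467e-02] [ 0.59965529 -0.47153781 -1.27988892] [-0.01051557  0.0814461  -0.01938643] 0.017788696201844385
[-0.02526751  0.07343422]
0.0 0.0 -0.0
0.11 0.6 -11.6
0.22 2.6 -23.1
0.33 5.7 -34.3
0.44 10.1 -45.1
0.55 15.6 -55.4
0.66 22.3 -65.0
0.77 29.9 -73.8
0.88 38.5 -81.7
0.99 47.8 -88.6
1.1 57.9 -94.5
1.21 68.6 -99.2
1.32 79.7 -102.7
1.43 91.1 -105.0
1.54 102.7 -105.9
1.65 114.4 -105.7
1.76 125.9 -104.1
1.87 137.2 -101.3
```

View pics/s2.png

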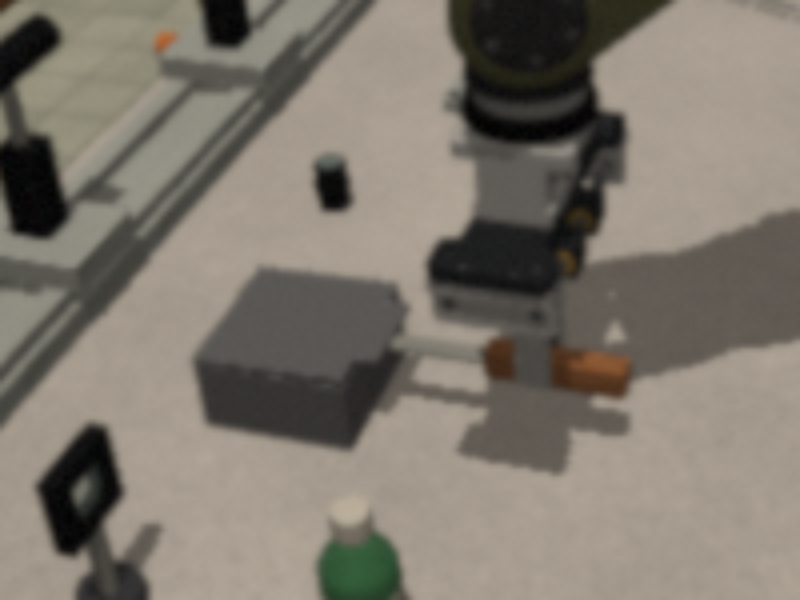

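The blade's tip is under the lip at about (395,340) in the crop and the lid has just started to rise, so I'll continue along the arc.

Scaled: -77.7 mm / 750 = -0.1036, -69.8 mm / 750 = -0.0931.

{"fn": "arm_command", "kwargs": {
  "plan": [
    [[0.0008, 0, -0.0101, 0, 0, 0, 1], [0.0035, 0, -0.0253, 0, 0, 0, 1], [0.0076, 0, -0.0404, 0, 0, 0, 1], [0.0135, 0, -0.0548, 0, 0, 0, 1], [0.0208, 0, -0.0685, 0, 0, 0, 1], [0.0297, 0, -0.0813, 0, 0, 0, 1], [0.0399, 0, -0.0931, 0, 0, 0, 1], [0.0513, 0, -0.1036, 0, 0, 0, 1], [0.0513, 0, -0.1036, 0, 0, 0, 1]]
  ]
}}

```text
time_s: 6.6
ee_pos: [0.5175, 0.21, 0.1225]
eef_rot: [-3.141, -0.002, 0.015]
force: [0.1, 0.3, -0.8]
grip_width: 0.0175
grip_force: 50.0
```

```bash
python3 - <<'E'
from h import *
o=ctrl.get_obs();print(o['time_s'],o['ee_pos'],o['eef_rot'],o['force'],o['moment'],o['grip_width'])
p,d,i=grab('wrist'); C=cloud(d,i); T=R.from_euler('xyz',o['eef_rot']).inv().apply((C.reshape(-1,3)-o['ee_pos'])).reshape(C.shape)
m=(T[...,0]>.04)&(T[...,0]<.12)&(abs(T[...,1])<.012)&(abs(T[...,2]+.01)<.012)
B=T[m]; 
for a in (.045,.06,.075,.09,.1): print(a,np.median(B[abs(B[:,0]-a)<.006],0).round(4))
E
```

```text
6.6 [0.51750171 0.21003646 0.12248158] [-3.14100620e+00 -2.23267104e-03  1.46250552e-02] [ 0.10386687  0.32871874 -0.83522722] [0.07992507 0.00489979 0.04473206] 0.01747444782016873
0.045 [ 0.0458 -0.0002 -0.0098]
0.06 [ 0.0602  0.0003 -0.0098]
0.075 [ 0.0751 -0.0002 -0.0099]
0.09 [ 0.0903 -0.0002 -0.0099]
0.1 [ 0.1008 -0.0002 -0.0185]
```

Scaled: 98.7 mm / 750 = 0.1316, 87.4 mm / 750 = 0.1165.

{"fn": "arm_command", "kwargs": {
  "plan": [
    [[0.0124, 0, -0.0092, 0, 0, 0, 1], [0.0259, 0, -0.0171, 0, 0, 0, 1], [0.0401, 0, -0.0233, 0, 0, 0, 1], [0.0549, 0, -0.028, 0, 0, 0, 1], [0.0701, 0, -0.0311, 0, 0, 0, 1], [0.0856, 0, -0.0323, 0, 0, 0, 1], [0.1012, 0, -0.032, 0, 0, 0, 1], [0.1165, 0, -0.0299, 0, 0, 0, 1], [0.1316, 0, -0.0261, 0, 0, 0, 1], [0.1316, 0, -0.0261, 0, 0, 0, 1], [0.1316, 0, -0.0261, 0, 0, 0, 1]]
  ]
}}

```text
time_s: 7.75
ee_pos: [0.6142, 0.2114, 0.1404]
eef_rot: [3.141, 0.001, 0.015]
force: [-0.5, -0.3, -0.4]
grip_width: 0.0177
grip_force: 50.0
```

```bash
python3 - <<'E'
from h import *
o=ctrl.get_obs();print(o['time_s'],o['ee_pos'],o['eef_rot'],o['force'],o['moment'],o['grip_width'])
p,d,i=grab('wrist'); C=cloud(d,i); T=R.from_euler('xyz',o['eef_rot']).inv().apply((C.reshape(-1,3)-o['ee_pos'])).reshape(C.shape)
m=(T[...,0]>.04)&(T[...,0]<.12)&(abs(T[...,1])<.012)&(abs(T[...,2]+.01)<.012)
B=T[m]; 
for a in (.045,.06,.075,.09,.1): print(a,np.median(B[abs(B[:,0]-a)<.006],0).round(4))
p,d,i=grab('side'); C=cloud(d,i); L=C[150:270,120:240].reshape(-1,3); 
for z in (.07,.09,.11,.13,.15): s=L[(abs(L[:,2]-z)<.006)&(L[:,1]>.15)&(L[:,1]<.27)&(L[:,0]>.66)&(L[:,0]<.8)]; print(z,len(s),np.percentile(s[:,0],[5,50,95]).round(3) if len(s) else '')
cv2.imwrite('pics/s3.png',cv2.resize(p[150:300,120:320],(800,600)))
E
```

```text
7.75 [0.61422654 0.21137461 0.14035173] [3.14133740e+00 8.66456892e-04 1.49176281e-02] [-0.48022829 -0.32792899 -0.38345006] [ 0.07743855  0.06465226 -0.00196596] 0.017672413330002048
0.045 [ 0.0456 -0.0002 -0.0098]
0.06 [ 0.0599  0.0003 -0.0099]
0.075 [ 0.0751  0.0003 -0.0099]
0.09 [ 0.0903 -0.0002 -0.0099]
0.1 [ 0.1009 -0.0002 -0.0096]
0.07 125 [0.691 0.694 0.697]
0.09 128 [0.698 0.701 0.704]
0.11 128 [0.704 0.708 0.711]
0.13 119 [0.711 0.714 0.718]
0.15 180 [0.666 0.718 0.723]
```

View pics/s3.png

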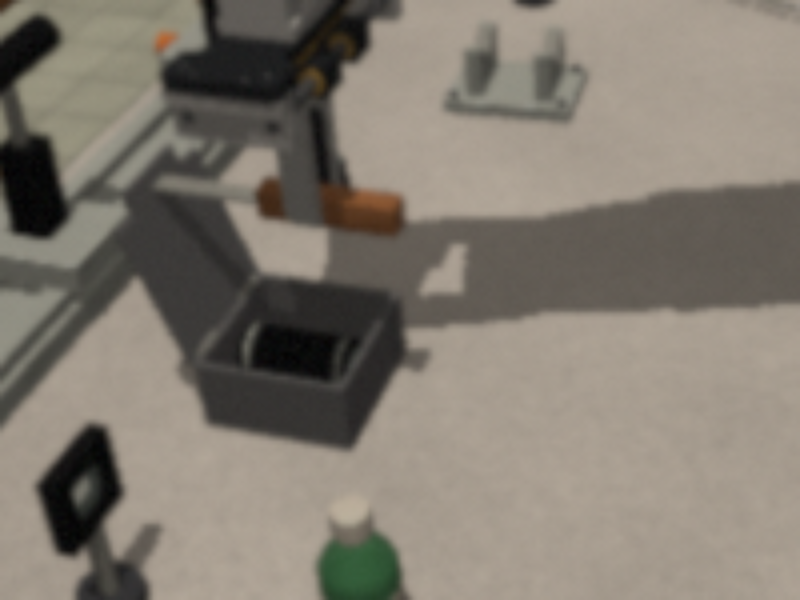

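The lid leans well past upright, at about 1.89 rad from its side-view slope. The barrel is visible in the case at (300,350) in the crop. Now I'll lay the opener down.

```bash
python3 -c "
from h import *
print(row(.46,.05,.05,.015),row(.46,.05,.003,.015))"
```

```text
[-156.7, 159.1, 91.0, 0.0001, 0.0001, 0.0002] [-156.6, 159.1, 138.0, 0.0001, 0.0001, 0.0002]
```

Scaled: 159 mm / 750 = 0.212, -156.7 mm / 750 = -0.2089.

{"fn": "arm_command", "kwargs": {
  "plan": [
    [[-0.0533, 0, 0, 0, 0, 0, 1], [-0.1067, 0.0133, 0, 0, 0, 0, 1], [-0.1533, 0.0533, 0.0133, 0, 0, 0, 1], [-0.1933, 0.1067, 0.04, 0, 0, 0, 1], [-0.2089, 0.16, 0.08, 0, 0, 0, 1], [-0.2089, 0.212, 0.1213, 0, 0, 0, 1], [-0.2089, 0.212, 0.1467, 0, 0, 0, 1], [-0.2089, 0.212, 0.1667, 0, 0, 0, 1], [-0.2089, 0.212, 0.176, 0, 0, 0, 1], [-0.2089, 0.212, 0.176, 0, 0, 0, 1], [-0.2089, 0.212, 0.176, 0, 0, 0, 1]]
  ]
}}

```text
time_s: 8.95
ee_pos: [0.4607, 0.0504, 0.0096]
eef_rot: [-3.142, -0.001, 0.016]
force: [1.0, -0.3, -0.4]
grip_width: 0.0178
grip_force: 50.0
```

```bash
python3 -c "
from h import *
o=ctrl.get_obs();print(o['time_s'],o['ee_pos'],o['eef_rot'],o['force'])
print(row(.46,.05,.003,.015))"
```

```text
8.95 [0.46070862 0.05041347 0.00961112] [-3.14158714e+00 -1.00768697e-03  1.56037022e-02] [ 0.99682939 -0.25370298 -0.44287031]
[-0.7, 0.4, 6.6, -0.0, -0.001, 0.0006]
```

{"fn": "arm_command", "kwargs": {
  "plan": [
    [[0, 0, 0.0053, 0, 0, 0, 1], [0, 0, 0.0088, 0, 0, 0, 1], [0, 0, 0.0088, 0, 0, 0, 1], [0, 0, 0.0088, 0, 0, 0, -0.2], [0, 0, 0.0088, 0, 0, 0, -0.2], [0, 0, 0.0088, 0, 0, 0, -0.2], [0, 0, 0.0088, 0, 0, 0, -0.2], [0, 0, 0.0088, 0, 0, 0, -0.2], [0, 0, -0.0267, 0, 0, 0, -0.2], [0, 0, -0.08, 0, 0, 0, -0.2], [0, 0, -0.1467, 0, 0, 0, -0.2], [0, 0, -0.2133, 0, 0, 0, -0.2]]
  ]
}}

```text
time_s: 10.15
ee_pos: [0.4598, 0.0501, 0.1706]
eef_rot: [-3.142, 0.001, 0.015]
force: [0.5, -0.8, -1.3]
grip_width: 0.0566
grip_force: 0.0
```

```bash
python3 -c "
from h import *
o=ctrl.get_obs();print(o['time_s'],o['ee_pos'],o['eef_rot'],o['force'],o['grip_width'])
print(row(.58,.21,.25,.015))"
```

```text
10.15 [0.45982371 0.05009226 0.1706429 ] [-3.14159238e+00  6.93150732e-04  1.49776025e-02] [ 0.4991995  -0.79327402 -1.28084982] 0.05662875301763634
[122.5, -158.1, -79.4, -0.0, 0.0007, -0.0]
```

Scaled: -158 mm / 750 = -0.2107, -120 mm / 750 = -0.16.

{"fn": "arm_command", "kwargs": {
  "plan": [
    [[0.0267, -0.04, -0.0533, 0, 0, 0, -0.2], [0.0667, -0.1, -0.1067, 0, 0, 0, -0.2], [0.1133, -0.16, -0.1067, 0, 0, 0, -0.2], [0.14, -0.2107, -0.1067, 0, 0, 0, -0.2], [0.14, -0.2107, -0.1067, 0, 0, 0, -0.2], [0.14, -0.2107, -0.1067, 0, 0, 0, -0.2], [0.14, -0.2107, -0.1067, 0, 0, 0, -0.2], [0.14, -0.2107, -0.1067, 0, 0, 0, -0.2]]
  ]
}}

```text
time_s: 10.95
ee_pos: [0.5627, 0.2087, 0.249]
eef_rot: [3.141, 0.0, 0.014]
force: [-0.3, -0.4, 0.1]
grip_width: 0.0562
grip_force: 0.0
```

```bash
python3 - <<'E'
from h import *
o=ctrl.get_obs();print(o['time_s'],o['ee_pos'],o['eef_rot'],o['grip_width'],abs(o['joint_vel']).max())
p,d,i=grab('wrist'); cv2.imwrite('pics/w5.png',p); C=cloud(d,i); np.savez('w5.npz',p=p,d=d,C=C,**{k:np.array(v) for k,v in i.items()})
x,y,z=C[...,0],C[...,1],C[...,2]
m=(abs(x-.64)<.045)&(abs(y-.21)<.04)&(z>.03)&(z<.047)
B=C[m]; print(len(B),B.min(0).round(4),B.max(0).round(4))
for a in np.arange(.60,.68,.01):
    s=B[abs(B[:,0]-a)<.003]
    if len(s)>20:
        # circle fit y,z
        A=np.c_[2*s[:,1:],np.ones(len(s))]; q=np.linalg.lstsq(A,(s[:,1:]**2).sum(1),rcond=None)[0]; print(a.round(3),len(s),q[:2].round(4),np.sqrt(q[2]+q[0]**2+q[1]**2).round(4),s[:,2].max().round(4))
b,_=opener_px(p); print('op',onplane(i,b,.022)[:,:2].round(3).tolist())
E
```

```text
10.95 [0.56268862 0.20869161 0.24899327] [3.14148066e+00 7.39540711e-05 1.41091522e-02] 0.056208456745715556 0.0035289103738250773
2091 [0.6003 0.1701 0.0301] [0.684  0.2496 0.047 ]
0.6 59 [0.2092 0.0277] 0.0162 0.0445
0.61 142 [0.2094 0.0274] 0.0165 0.0454
0.62 154 [0.2094 0.0274] 0.0164 0.046
0.63 160 [0.2098 0.0276] 0.0162 0.0452
0.64 162 [0.21   0.0275] 0.0163 0.0455
0.65 157 [0.2102 0.0272] 0.0164 0.045
0.66 151 [0.2105 0.0274] 0.0162 0.0458
0.67 163 [0.2105 0.027 ] 0.0167 0.0449
0.68 65 [0.2284 0.0364] 0.0137 0.047
op [[0.452, 0.065], [0.5, 0.066], [0.498, 0.044], [0.45, 0.043]]
```

View pics/w5.png

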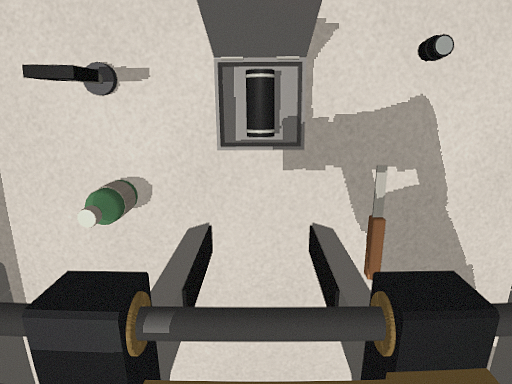

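The view shows the barrel in the open case at (260,103). The opener lies flat at (377,220), clear of everything.

```bash
python3 - <<'E'
from h import *
C=np.load('w5.npz')['C']; B=C[(C[...,2]>.040)&(C[...,2]<.048)&(abs(C[...,1]-.21)<.008)&(abs(C[...,0]-.637)<.045)]
print(np.percentile(B[:,0],[0,1,99,100]))
xc=(B[:,0].min()+B[:,0].max())/2; yc=.2098+.0175*(xc-.635); print(xc,yc)
print(row(xc,yc,.09,.018),row(xc,yc,.009,.018))
E
```

```text
[0.59211024 0.60108714 0.67596529 0.6761488 ]
0.6341295221566151 0.20978476663774076
[71.4, -0.1, 159.2, 0.0, -0.0002, -0.004] [71.3, -0.1, 240.2, 0.0, -0.0002, -0.004]
```

Scaled: 170 mm / 750 = 0.2267, 165 mm / 750 = 0.22, -0.004 rad / 4 = -0.001.

{"fn": "arm_command", "kwargs": {
  "plan": [
    [[0.0333, 0, 0.06, 0, 0, 0, -0.2], [0.0667, 0, 0.12, 0, 0, -0.001, -0.2], [0.1004, 0, 0.1733, 0, 0, -0.001, -0.2], [0.1004, 0, 0.22, 0, 0, -0.001, -0.2], [0.1004, 0, 0.2267, 0, 0, -0.001, -0.2], [0.1004, 0, 0.2267, 0, 0, -0.001, -0.2], [0.1004, 0, 0.2267, 0, 0, -0.001, -0.2]]
  ]
}}

```text
time_s: 11.7
ee_pos: [0.6391, 0.2109, 0.0819]
eef_rot: [-3.141, -0.004, 0.019]
force: [0.4, -0.4, 0.9]
grip_width: 0.0564
grip_force: 0.0
```

```bash
python3 -c "
from h import *
o=ctrl.get_obs();print(o['time_s'],o['ee_pos'],o['eef_rot'],o['force'],o['grip_width'])
print(row(.638,.2099,.009,.018))"
```

```text
11.7 [0.63909686 0.21090129 0.08189008] [-3.14067659 -0.0035856   0.01887722] [ 0.42344607 -0.35173408  0.92265787] 0.05637846194188707
[-1.4, 1.0, 72.9, -0.0009, -0.0036, 0.0009]
```

Scaled: 72 mm / 750 = 0.096, 65 mm / 750 = 0.0867.

{"fn": "arm_command", "kwargs": {
  "plan": [
    [[-0.0013, 0.0013, 0.0333, 0, 0, 0, -0.2], [-0.0013, 0.0013, 0.0667, 0, 0, 0, -0.2], [-0.0013, 0.0013, 0.0867, 0, 0, 0, -0.2], [-0.0013, 0.0013, 0.096, 0, 0, 0, -0.2], [-0.0013, 0.0013, 0.096, 0, 0, 0, -0.2], [-0.0013, 0.0013, 0.096, 0, 0, 0, -0.2], [-0.0013, 0.0013, 0.096, 0, 0, 0, 1], [-0.0013, 0.0013, 0.096, 0, 0, 0, 1], [-0.0013, 0.0013, 0.096, 0, 0, 0, 1], [-0.0013, 0.0013, 0.096, 0, 0, 0, 1], [-0.0013, 0.0013, 0.096, 0, 0, 0, 1], [-0.0013, 0.0013, 0.096, 0, 0, 0, 1]]
  ],
  "squeeze": 45
}}

```text
time_s: 12.9
ee_pos: [0.6375, 0.21, 0.0072]
eef_rot: [-3.141, -0.0, 0.019]
force: [0.8, 1.0, 3.8]
grip_width: 0.0328
grip_force: 45.0
```

```bash
python3 -c "
from h import *
o=ctrl.get_obs();print(o['time_s'],o['ee_pos'],o['eef_rot'],o['force'],o['grip_width'],o['grip_force'])"
```

```text
12.9 [0.63747169 0.20995382 0.00720157] [-3.14133704e+00 -4.97004264e-04  1.90765386e-02] [0.76890732 1.04584301 3.75847382] 0.03280243670839099 45.00068128108978
```

Scaled: -130 mm / 750 = -0.1733, -110 mm / 750 = -0.1467.

{"fn": "arm_command", "kwargs": {
  "plan": [
    [[0, 0, -0.0133, 0, 0, 0, 1], [0, 0, -0.0333, 0, 0, 0, 1], [0, 0, -0.0667, 0, 0, 0, 1], [0, 0, -0.1067, 0, 0, 0, 1], [0, 0, -0.1467, 0, 0, 0, 1], [0, 0, -0.1733, 0, 0, 0, 1], [0, 0, -0.1733, 0, 0, 0, 1], [0, 0, -0.1733, 0, 0, 0, 1]]
  ]
}}

```text
time_s: 13.7
ee_pos: [0.6371, 0.2097, 0.1368]
eef_rot: [3.142, 0.0, 0.019]
force: [-0.5, -0.5, -2.7]
grip_width: 0.0332
grip_force: 45.0
```

```bash
python3 - <<'E'
from h import *
o=ctrl.get_obs();print(o['time_s'],o['ee_pos'],o['eef_rot'],o['force'],o['moment'],o['grip_width'],o['grip_force'])
# v-block from top and side clouds at start
for n in('top0','side0'):
    f=np.load(n+'.npz'); C=cloud(f['d'],f); B=C[(C[...,2]>.006)&(abs(C[...,0]-.622)<.08)&(abs(C[...,1]+.193)<.06)]
    r=cv2.minAreaRect((B[:,:2]*1000).astype(np.float32)); print(n,len(B),r)
print(row(.55,-.19,.2,.0))
E
```

```text
13.7 [0.63711251 0.20966136 0.13678343] [3.14152781e+00 2.77179685e-05 1.89528158e-02] [-0.49780644 -0.49522491 -2.74018472] [-0.0047788   0.05131055  0.00643301] 0.03322872879307764 44.99918460845947
top0 975 ((623.0633544921875, -184.3129425048828), (112.05769348144531, 102.21007537841797), 5.906458377838135)
side0 535 ((621.625244140625, -191.53280639648438), (110.41169738769531, 86.75733947753906), 4.455381393432617)
[-94.7, 397.9, -63.2, 0.0001, 0.0, 0.019]
```

Scaled: 398 mm / 750 = 0.5307, 385 mm / 750 = 0.5133.

{"fn": "arm_command", "kwargs": {
  "plan": [
    [[-0.0267, 0.0267, -0.04, 0, 0, 0, 1], [-0.0667, 0.08, -0.084, 0, 0, 0, 1], [-0.1067, 0.14, -0.084, 0, 0, 0, 1], [-0.1333, 0.2027, -0.084, 0, 0, 0, 1], [-0.14, 0.2693, -0.084, 0, 0, 0, 1], [-0.14, 0.336, -0.084, 0, 0, 0, 1], [-0.14, 0.4027, -0.084, 0, 0, 0, 1], [-0.14, 0.4667, -0.084, 0, 0, 0, 1], [-0.14, 0.5133, -0.084, 0, 0, 0, 1], [-0.14, 0.5307, -0.084, 0, 0, 0, 1], [-0.14, 0.5307, -0.084, 0, 0, 0, 1], [-0.14, 0.5307, -0.084, 0, 0, 0, 1]]
  ]
}}

```text
time_s: 14.9
ee_pos: [0.5397, -0.1892, 0.199]
eef_rot: [-3.141, 0.001, 0.019]
force: [0.3, 1.7, -1.1]
grip_width: 0.0335
grip_force: 45.0
```

```bash
python3 - <<'E'
from h import *
o=ctrl.get_obs();print(o['time_s'],o['ee_pos'],o['eef_rot'],o['force'],o['grip_width'],abs(o['joint_vel']).max())
p,d,i=grab('wrist'); cv2.imwrite('pics/w6.png',p); C=cloud(d,i); np.savez('w6.npz',p=p,d=d,C=C,ee=o['ee_pos'],er=o['eef_rot'],**{k:np.array(v) for k,v in i.items()})
x,y,z=C[...,0],C[...,1],C[...,2]
r=(abs(x-.62)<.08)&(abs(y+.19)<.07)
m=r&(abs(z-.012)<.004); q=cv2.minAreaRect((C[m][:,:2]*1000).astype(np.float32)); print('plate',m.sum(),q,np.median(z[m]))
# saddle: points on V faces, z 35..56
m=r&(z>.036)&(z<.062); B=C[m]; print(len(B),B.min(0),B.max(0))
E
```

```text
14.9 [ 0.53965714 -0.18920233  0.19898351] [-3.14067583e+00  1.42938978e-03  1.92024144e-02] [ 0.28949068  1.70382946 -1.10731187] 0.033521895573029745 0.02354462082607718
plate 5699 ((623.4788208007812, -193.15426635742188), (111.12700653076172, 80.43707275390625), 4.812491416931152) 0.012193132989487931
1834 [ 0.584387   -0.22346641  0.03601548] [ 0.66218054 -0.1625221   0.05897434]
```

View pics/w6.png

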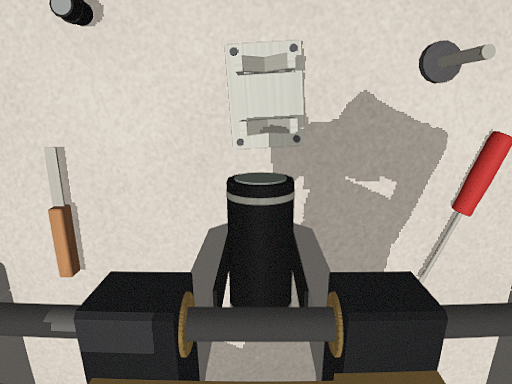

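The V-block shows at (265,95) turned slightly left. The barrel is held level between the fingers at (260,240).

```bash
python3 - <<'E'
from h import *
f=np.load('w6.npz'); C=f['C']; P=C.reshape(-1,3); c0=np.array([.6235,-.1932]); yaw=np.radians(4.81)
def loc(P,c,yaw):
    d=P[:,:2]-c; return np.c_[d[:,0]*np.cos(yaw)+d[:,1]*np.sin(yaw),-d[:,0]*np.sin(yaw)+d[:,1]*np.cos(yaw),P[:,2]]
L=loc(P,c0,yaw)
for xs in(-.03,.03):
    for lo in (.04,):
        s=L[(abs(L[:,0]-xs)<.006)&(L[:,2]>lo)&(L[:,2]<.054)&(abs(L[:,1])<.0205)]
        a=s[s[:,1]>.004]; b=s[s[:,1]<-.004]
        print(xs,len(a),len(b),'x',np.percentile(s[:,0],[2,98]).round(4),'L',np.median(a[:,1]-a[:,2]),'R',np.median(b[:,1]+b[:,2]),'center y',((np.median(a[:,1]-a[:,2])+np.median(b[:,1]+b[:,2]))/2).round(5))
# plate long edges -> yaw
s=L[(abs(L[:,2]-.012)<.004)]
e=[];
for x in np.arange(-.05,.051,.01):
    t=s[(abs(s[:,0]-x)<.003)&(abs(s[:,1])<.05)]
    if len(t)>10:e.append((x,t[:,1].min(),t[:,1].max()))
e=np.array(e); print(e.round(4)); print('slopes',np.polyfit(e[:,0],e[:,1],1),np.polyfit(e[:,0],e[:,2],1))
T=R.from_euler('xyz',f['er']).inv().apply(P-f['ee'])
for a in(.012,.02,.028,.034):
    s=T[(abs(T[:,0]-a)<.003)&(abs(T[:,1])<.014)&(T[:,2]<-.02)&(T[:,2]>-.045)]
    A=np.c_[2*s[:,1:],np.ones(len(s))];q=np.linalg.lstsq(A,(s[:,1:]**2).sum(1),rcond=None)[0];print(a,len(s),q[:2].round(4),np.sqrt(q[2]+q[0]**2+q[1]**2).round(4),s[:,2].min().round(4))
s=T[(abs(T[:,1])<.014)&(T[:,2]<-.01)&(T[:,2]>-.04)&(T[:,0]>.0)&(T[:,0]<.06)];print('barrel end',np.percentile(s[:,0],[95,99,100]))
E
```

```text
-0.03 178 175 x [-0.0355 -0.0245] L -0.035238958218867064 R 0.035289046545972834 center y 3e-05
0.03 196 196 x [0.0245 0.0358] L -0.03518617190876398 R 0.035226154586543254 center y 2e-05
[[-0.05   -0.0394  0.0396]
 [-0.04   -0.0398  0.0397]
 [-0.03   -0.0402  0.0401]
 [-0.02   -0.0393  0.0403]
 [-0.01   -0.0386  0.0401]
 [ 0.     -0.039   0.0397]
 [ 0.01   -0.0394  0.0399]
 [ 0.02   -0.0386  0.0402]
 [ 0.03   -0.0389  0.0402]
 [ 0.04   -0.0394  0.0402]
 [ 0.05   -0.0396  0.0396]]
slopes [ 0.00408798 -0.03929164] [0.00186    0.03997466]
0.012 657 [ 0.     -0.0206] 0.0158 -0.038
0.02 695 [ 0.0001 -0.0203] 0.016 -0.038
0.028 721 [ 0.     -0.0204] 0.0159 -0.0377
0.034 745 [ 0.0001 -0.0208] 0.0157 -0.038
barrel end [0.04030352 0.04048248 0.04064889]
```

```bash
python3 -c "
from h import *
print(row(.621,-.1934,.09,.084),row(.621,-.1934,.044,.084))"
```

```text
[81.2, 6.3, 109.2, -0.0007, 0.0009, -0.0639] [81.2, 6.4, 155.2, -0.0007, 0.0009, -0.0639]
```

Scaled: 109 mm / 750 = 0.1453, 81.2 mm / 750 = 0.1083, -0.0639 rad / 4 = -0.016.

{"fn": "arm_command", "kwargs": {
  "plan": [
    [[0.04, 0.0027, 0.0267, 0, 0, -0.0075, 1], [0.08, 0.0053, 0.0667, 0, 0, -0.016, 1], [0.1083, 0.0084, 0.1133, 0, 0, -0.016, 1], [0.1083, 0.0084, 0.14, 0, 0, -0.016, 1], [0.1083, 0.0084, 0.1453, 0, 0, -0.016, 1], [0.1083, 0.0084, 0.1453, 0, 0, -0.016, 1], [0.1083, 0.0084, 0.1453, 0, 0, -0.016, 1], [0.1083, 0.0084, 0.1453, 0, 0, -0.016, 1]]
  ]
}}

```text
time_s: 15.75
ee_pos: [0.6217, -0.1949, 0.0928]
eef_rot: [3.14, -0.002, 0.083]
force: [0.3, -0.2, -0.6]
grip_width: 0.0331
grip_force: 45.0
```

```bash
python3 -c "
from h import *
o=ctrl.get_obs();print(o['time_s'],o['ee_pos'],o['eef_rot'],o['force'],o['grip_width'])
print(row(.621,-.1934,.043,.084))"
```

```text
15.75 [ 0.62169144 -0.19490044  0.09275981] [ 3.14047255e+00 -2.33738948e-03  8.30790727e-02] [ 0.28160073 -0.20023189 -0.59879078] 0.033120255638669265
[-0.7, -1.6, 49.8, 0.0011, -0.0023, -0.0009]
```

{"fn": "arm_command", "kwargs": {
  "plan": [
    [[0, -0.0013, 0.02, 0, 0, 0, 1], [0, -0.0013, 0.04, 0, 0, 0, 1], [0, -0.0013, 0.056, 0, 0, 0, 1], [0, -0.0013, 0.0613, 0, 0, 0, 1], [0, -0.0013, 0.0613, 0, 0, 0, 1], [0, -0.0013, 0.0613, 0, 0, 0, 1], [0, -0.0013, 0.0613, 0, 0, 0, 1], [0, -0.0013, 0.0613, 0, 0, 0, 1]]
  ]
}}

```text
time_s: 16.55
ee_pos: [0.6214, -0.194, 0.0454]
eef_rot: [3.141, -0.001, 0.083]
force: [0.5, -0.1, -1.4]
grip_width: 0.033
grip_force: 45.0
```

```bash
python3 -c "
from h import *
o=ctrl.get_obs();print(o['time_s'],o['ee_pos'],o['eef_rot'],o['force'],o['moment'],abs(o['joint_vel']).max())
print(row(.621,-.1934,.038,.084))"
```

```text
16.55 [ 0.62135257 -0.19397408  0.04540861] [ 3.14125800e+00 -7.53762706e-04  8.29070096e-02] [ 0.47510395 -0.12706476 -1.43146176] [ 0.03264253 -0.00023296 -0.04010098] 0.00227227752519971
[-0.3, -0.6, 7.4, 0.0003, -0.0008, -0.0011]
```

Go down in small steps, reading force.

Scaled: 6.5 mm / 750 = 0.0087, 5.5 mm / 750 = 0.0073.

{"fn": "arm_command", "kwargs": {
  "plan": [
    [[0, -0.0008, 0.0027, 0, 0, 0, 1], [0, -0.0008, 0.0053, 0, 0, 0, 1], [0, -0.0008, 0.0073, 0, 0, 0, 1], [0, -0.0008, 0.0087, 0, 0, 0, 1], [0, -0.0008, 0.0087, 0, 0, 0, 1], [0, -0.0008, 0.0087, 0, 0, 0, 1], [0, -0.0008, 0.0087, 0, 0, 0, 1]]
  ]
}}

```text
time_s: 17.25
ee_pos: [0.6212, -0.1933, 0.0396]
eef_rot: [3.141, -0.0, 0.083]
force: [-6.4, 2.0, 10.5]
grip_width: 0.0328
grip_force: 45.0
```

Scaled: 0.8 mm / 750 = 0.0011, 0.4 mm / 750 = 0.0005.

{"fn": "arm_command", "kwargs": {
  "plan": [
    [[0, 0, 0.0005, 0, 0, 0, 1], [0, 0, 0.0011, 0, 0, 0, 1], [0, 0, 0.0011, 0, 0, 0, 1], [0, 0, 0.0011, 0, 0, 0, 1]]
  ]
}}

```text
time_s: 17.65
ee_pos: [0.6212, -0.1934, 0.0395]
eef_rot: [3.141, -0.001, 0.083]
force: [-8.8, 2.9, 18.0]
grip_width: 0.0331
grip_force: 45.0
```

Scaled: -0.8 mm / 750 = -0.0011, -0.6 mm / 750 = -0.0008.

{"fn": "arm_command", "kwargs": {
  "plan": [
    [[-0.0008, -0.0004, 0, 0, 0, 0, 1], [-0.0011, -0.0004, 0, 0, 0, 0, 1], [-0.0011, -0.0004, 0, 0, 0, 0, 1], [-0.0011, -0.0004, 0, 0, 0, 0, 1]]
  ]
}}

```text
time_s: 18.05
ee_pos: [0.6212, -0.1933, 0.0395]
eef_rot: [3.14, -0.003, 0.083]
force: [-2.6, 1.2, 13.4]
grip_width: 0.0332
grip_force: 45.0
```

```bash
python3 - <<'E'
from h import *
o=ctrl.get_obs();print(o['time_s'],o['ee_pos'],o['eef_rot'],o['force'],o['moment'],o['grip_width'],abs(o['joint_vel']).max())
p,d,i=grab('wrist'); P=cloud(d,i).reshape(-1,3); c=np.array([.6235,-.1932]); yaw=.084
D=P[:,:2]-c; L=np.c_[D[:,0]*np.cos(yaw)+D[:,1]*np.sin(yaw),-D[:,0]*np.sin(yaw)+D[:,1]*np.cos(yaw),P[:,2]]
for a in(.012,.02,.028,.034):
    s=L[(abs(L[:,0]-a)<.003)&(abs(L[:,1])<.014)&(L[:,2]>.06)&(L[:,2]<.085)]
    A=np.c_[2*s[:,1:],np.ones(len(s))];q=np.linalg.lstsq(A,(s[:,1:]**2).sum(1),rcond=None)[0];print(a,len(s),q[:2].round(4),np.sqrt(q[2]+q[0]**2+q[1]**2).round(4),np.percentile(s[:,2],98).round(4))
s=L[(abs(L[:,1])<.01)&(L[:,2]>.06)&(L[:,2]<.085)&(L[:,0]>0)];print('end',np.percentile(s[:,0],[95,99,100]))
b,_=opener_px(p); print('op',onplane(i,b,.022)[:,:2].round(3).tolist())
for n in('top','side'):
    p,d,i=grab(n); C=cloud(d,i).reshape(-1,3)
    for z in(.08,.14): s=C[(abs(C[:,2]-z)<.006)&(abs(C[:,1]-.21)<.04)&(C[:,0]>.66)&(C[:,0]<.8)]; print(n,z,len(s),np.median(s[:,0]) if len(s) else '')
E
```

```text
18.05 [ 0.62117675 -0.19334197  0.03954925] [ 3.14047553e+00 -2.71002777e-03  8.28049184e-02] [-2.60708106  1.2191041  13.40496003] [ 0.31779362  0.56745639 -0.13272751] 0.0332290326311208 0.0007082671451489904
0.012 679 [0.     0.0599] 0.016 0.0764
0.02 701 [-0.      0.0599] 0.016 0.0766
0.028 708 [0.     0.0601] 0.016 0.0767
0.034 783 [-0.      0.0603] 0.0156 0.0766
end [0.0378003  0.03802352 0.03829332]Traceback (most recent call last):
  File "<stdin>", line 9, in <module>
  File "h.py", line 28, in opener_px
    k=1+st[1:,4].argmax(); c=cv2.findContours((l==k).astype(np.uint8),0,1)[0][0]; return cv2.boxPoints(cv2.minAreaRect(c)),(l==k)
        ~~~~~~~~~~~~~~~^^
ValueError: attempt to get argmax of an empty sequence
```

Scaled: 0.2 mm / 750 = 0.0003.

{"fn": "arm_command", "kwargs": {
  "plan": [
    [[0, 0, 0.0003, 0, 0, 0, 1], [0, 0, 0.0003, 0, 0, 0, 1], [0, 0, 0.0003, 0, 0, 0, 1], [0, 0, 0.0003, 0, 0, 0, 1]]
  ]
}}

```text
time_s: 18.5
ee_pos: [0.6212, -0.1933, 0.0396]
eef_rot: [3.14, -0.003, 0.083]
force: [-5.0, 2.4, 14.8]
grip_width: 0.0334
grip_force: 45.0
```

```bash
python3 - <<'E'
from h import *
o=ctrl.get_obs();print(o['force'],o['moment'],o['ee_pos'])
F=o['force']; lat=-F[0]*.084+F[1]; print('lat',lat)
for n in('top','side'):
    p,d,i=grab(n); C=cloud(d,i).reshape(-1,3)
    for z in(.08,.14): s=C[(abs(C[:,2]-z)<.006)&(abs(C[:,1]-.21)<.04)&(C[:,0]>.66)&(C[:,0]<.8)]; print(n,z,len(s),np.median(s[:,0]) if len(s) else '')
if F[2]>11 and F[2]<24 and abs(lat)<3: print(ctrl.hand_in())
E
```

```text
[-4.95572761  2.40452688 14.81211964] [ 0.31565706  0.71430608 -0.13373803] [ 0.62119588 -0.19334057  0.03955109]
lat 2.8208079968813218
top 0.08 67 0.6995339151012203
top 0.14 80 0.7198475302441775
side 0.08 86 0.6980340922282258
side 0.14 104 0.7177445125816946
the job is handed in; nothing more can be done
None
```

I handed the job in at about 18.6 s of the 72 s allowed; no verdict came back. My last measurements show the lid leaning back at about 1.9 rad, the opener flat on the bench as last seen before the barrel was lifted, and the barrel centred in the V-block, pressed down with about 15 N and a sideways push of just under 3 N.

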